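# Rack the offcuts by length

### The arm

A 6-joint arm with a two-finger parallel gripper is mounted at the origin on a cart in front of the work surface, level with it; the furniture and walls round the work are solid. World frame = base frame: x ahead of the robot, y to its left, z up, the work surface at z = 0. Lengths are in m, angles in rad, forces in N, time in s.
With the tool pointing down it reaches from about 0.35 to 0.85 m from the base axis. Payload 8.1 kg.
Tool frame: the origin (TCP) lies at the very end of the fingers, on their centre line; the grasp point (between the pads) lies 19 mm behind it; z points along the fingers, y is the line along which they close (so a half turn about z gives the same grasp; the last joint's range is limited). The gripper opens to 93 mm and grips with 3 to 60 N. Pads are 15 mm wide; open, the fingers measure 128 mm over their backs; the gripper's body (75 mm by 188 mm) begins 65 mm behind the grasp point.
Start: joints at [1.226, 0.13, 1.488, -0, 1.523, -0.085], TCP at [0.154, 0.58, 0.219] pointing down, gripper open.
Joint ranges: [-2.96, 2.96], [-0.89, 2.26], [0.02, 2.5], [-1.34, 4.48], [0, 2.73], [-2.66, 2.66]. Speed limits (rad/s): [2.39, 2.39, 2.79, 3.14, 3.14, 3.14].

### API

Orientations are given as a rotation vector (axis times angle).
In Python, from plant import robot gives the robot as it stands. The module is installed in compiled form; this text tells all that it offers.
- The arm moves only by the tool play_rows, never from a script. Its argument "increments" is text: rows parted by semicolons, each of 5 numbers parted by spaces: the shift along the tool's x, y, z in mm, then the turn about the tool's z in degrees, then the closure, from -1 (fully open) to 1 (shut). In form: dx dy dz yaw claw; .... A call has 1 to 20 rows; each row is the pose to reach, as a shift and turn from the pose commanded when the call began, along the tool's axes at that moment; what a row does not reach only later rows make up. A row lasts 1/10 s, in which the tool goes at most 50 mm and 8.59 degrees, less where a joint would pass 70% of its speed; a pose out of reach is approached as far as the arm can. A call with a gripper value outside its range is refused whole. The fingers move at their own pace and stop on an object; "force" is the grip in N (left out, the last holds). Time passes only in rows, so rows that repeat a pose let the fingers close. It gives the time, the measured TCP pose, the force, the opening and the grip force at its end, in the units of the state.
- robot.read_state(): the state, without advancing time (a new reading comes with each control period).
- robot.read_camera(name): name is "scene" or "side" or "wrist"; returns the picture (384x512x3 uint8, blue, green, red); there is no depth.
- robot.calibration(name): a dict with "vertical_fov" (degrees; the focal length in pixels is half the picture's height over the tangent of half this angle, whatever the lens; pixels are square), "cx", "cy" (the principal point, pixels), "rvec" (rotation vector, rad) and "tvec" (3), from world to camera coordinates, as OpenCV has them. Camera axes: x right, y down, z forward; pixel columns grow to the right and rows downward; lengths in m; the calibration is good to about 2 mm. A picture is of the moment at which its call begins: read the wrist's pose just before it. calibration takes no time and is no camera call; for the wrist camera it gives the pose at the moment of the call.
- robot.close_job(): hands the job in; it is judged then, once.
Trained networks look in the newest picture that a camera, given by its name, has taken for a name from the list of things; names that differ only in an ending like _2 or _b are one class to them, and where a whole thing is asked for, a point or a joint stands for the part that bears it (a point fixed in the world has none). Each returns a list of dicts, best first, with "conf" (0 to 1); they miss things now and then, are a little off and sometimes report something else, mostly with a low value. They report only what shows in the picture. A call takes as long as a camera call.
- robot.recognise(camera, query): "centre" ([x, y, z] in m, in world coordinates, good to about 4 mm: the middle of the surface that is visible of it).
- robot.regions_of(camera, query): "pixels" (384x512 bool, what is visible of it).
- robot.landmark_of(camera, query): "centre" ([x, y, z] in m, in world coordinates, good to about 4 mm: a listed point, or the origin of a listed thing).
The state is a dict: "t": time; "q": joint angles; "dq": joint speeds; "joint_torque": joint torques, N m; "tool_pos": TCP position; "orientation": TCP orientation; "force": force on the tool from outside, world axes, zero at the start; "wrist_torque": the same for the moment, N m; "opening": finger opening in m; "gripper_force": force on a finger pad.
Only numpy, scipy, OpenCV 4.12 (cv2) and the standard library are available. Lean on these libraries where they do the work, as an engineer would, in place of code of your own. Each camera call takes 0.05 s, during which the arm holds its last target. There are 200 camera calls.

### The job

Put the four pine offcuts away on the rack, one lying flat in the middle of each grey bed and pointing along it, in order of length: the longest on the bed at the end where the tape measure stands, down to the shortest at the other end. Leave the tape measure where it is.

Things in the scene. Friction and masses are not known exactly. Their poses are not given: they have to be found in the camera images.
- piece_140_centre (a point): Longest: Pine offcut 140 mm long, 45 mm wide, 19 mm thick, lying flat on the bench; this point is its centre, half-way up; y along its length, x across its width, z up; loose, about 0.1 kg
- piece_120_centre (a point): Second longest: Pine offcut 120 mm long, 45 mm wide, 30 mm thick, lying flat on the bench; this point is its centre, half-way up; y along its length, x across its width, z up; loose, about 0.1 kg
- piece_90_centre (a point): Third longest: Pine offcut 90 mm long, 40 mm wide, 25 mm thick, lying flat on the bench; this point is its centre, half-way up; y along its length, x across its width, z up; loose, about 0.1 kg
- piece_60_centre (a point): Shortest: Pine offcut 60 mm long, 60 mm wide, 38 mm thick, lying flat on the bench (square seen from above, so either way across will do); this point is its centre, half-way up; y along its length, x across its width, z up; loose, about 0.1 kg
- bed_1: Nearest to the robot of the four grey felt beds, 60 x 148 x 3 mm, fixed side by side with centres 80 mm apart on a low plywood rack, in a row that runs away from the robot, with a 22 mm high wooden rail along the row's left side (inner face 86 mm from the beds' centres); origin: centre of its underside, which is 6 mm above the bench (its top is 9 mm above the bench); y is its long direction, across the row, x runs along the row away from the robot
- bed_2: Second from the robot of the four grey felt beds, 60 x 148 x 3 mm, fixed side by side with centres 80 mm apart on a low plywood rack, in a row that runs away from the robot, with a 22 mm high wooden rail along the row's left side (inner face 86 mm from the beds' centres); origin: centre of its underside, which is 6 mm above the bench (its top is 9 mm above the bench); y is its long direction, across the row, x runs along the row away from the robot
- bed_3: Third from the robot of the four grey felt beds, 60 x 148 x 3 mm, fixed side by side with centres 80 mm apart on a low plywood rack, in a row that runs away from the robot, with a 22 mm high wooden rail along the row's left side (inner face 86 mm from the beds' centres); origin: centre of its underside, which is 6 mm above the bench (its top is 9 mm above the bench); y is its long direction, across the row, x runs along the row away from the robot
- bed_4: Farthest from the robot of the four grey felt beds, 60 x 148 x 3 mm, fixed side by side with centres 80 mm apart on a low plywood rack, in a row that runs away from the robot, with a 22 mm high wooden rail along the row's left side (inner face 86 mm from the beds' centres); origin: centre of its underside, which is 6 mm above the bench (its top is 9 mm above the bench); y is its long direction, across the row, x runs along the row away from the robot
- tape_measure: Yellow tape measure, 35 x 70 x 64 mm, loose, standing on the bench on the left of the rack, behind its rail, about 150 mm from the centre of either bed_1 or bed_4; it shows at which end the longest piece goes; the jar by the other end is a bystander; origin: centre of its underside

How it is judged:
By the outcome, as a careful person would: the job done as asked, in the order asked, and still so for the second after the job is handed in, with the robot touching nothing.
It also fails if it takes over 99 s, if anything falls off the work surface, if the arm or the gripper's body presses on something with over 40 N, if the wrist force passes 120 N, or if a joint passes its speed limit or range.

## Working session

There is one attempt and no reset: what is moved stays moved. The work goes in short steps, Python scripts to look and compute and a tool call to move; the robot and the scene stay as the last step left them, time stands still between calls to the robot, and variables do not carry over. Pictures are saved under pics/ and viewed, at most 14 in all, crops included, and the job is handed in when it is done.

Besides the shell and the picture viewer there is one more tool, called after "Call:" in YAML: its name, and indented under it one key for each argument. play_rows: Moves the arm, as the interface text tells. Its arguments: {"type":"object","properties":{"increments":{"type":"string"},"force":{"type":"number"}},"required":["increments"]}

```bash
mkdir -p pics; cat > h.py <<'E'
import numpy as np, cv2
from plant import robot
def cal(n):
    c=robot.calibration(n); f=192/np.tan(np.radians(c["vertical_fov"])/2)
    K=np.array([[f,0,c["cx"]],[0,f,c["cy"]],[0,0,1.]])
    return K,cv2.Rodrigues(np.array(c["rvec"],float))[0],np.array(c["tvec"],float)
def toplane(n,px,z,c=None):
    K,R,t=c or cal(n); px=np.atleast_2d(np.array(px,float))
    d=(R.T@np.linalg.inv(K)@np.c_[px,np.ones(len(px))].T).T
    o=-R.T@t
    return o+d*((z-o[2])/d[:,2])[:,None]
E
python3 - <<'E'
from h import *
for n in("scene","side","wrist"):
    cv2.imwrite(f"pics/{n}0.png",robot.read_camera(n))
    print(n,robot.calibration(n))
    for q in ["piece_140_centre","piece_120_centre","piece_90_centre","piece_60_centre","bed_1","bed_4","tape_measure"]:
        if n=="wrist" and q!="piece_140_centre": continue
        for r in robot.landmark_of(n,q)[:4]: print(n,q,np.round(r["centre"],3),round(r["conf"],2))
s=robot.read_state();print(s)
E
```

```text
scene {'vertical_fov': 50.87674306422814, 'cx': 256.6858019842999, 'cy': 192.5020335097024, 'rvec': array([ 2.1330698 , -1.06938824,  0.46647669]), 'tvec': array([-0.31517018,  0.32927456,  1.00590422])}
scene piece_140_centre [ 0.427 -0.346  0.008] 0.85
scene piece_120_centre [ 0.441 -0.12   0.012] 0.82
scene piece_90_centre [ 0.564 -0.106  0.013] 0.94
scene piece_60_centre [ 0.594 -0.359  0.017] 0.73
scene bed_1 [0.65  0.147 0.005] 0.9
scene bed_1 [0.495 0.151 0.005] 0.85
scene bed_1 [0.412 0.151 0.008] 0.77
scene bed_1 [ 0.572  0.146 -0.   ] 0.68
scene bed_4 [0.65  0.147 0.005] 0.9
scene bed_4 [0.495 0.151 0.005] 0.85
scene bed_4 [0.412 0.151 0.008] 0.77
scene bed_4 [ 0.572  0.146 -0.   ] 0.68
scene tape_measure [0.613 0.299 0.001] 0.79
scene tape_measure [0.652 0.146 0.003] 0.33
side {'vertical_fov': 43.07084845162744, 'cx': 259.57907953830505, 'cy': 197.39724183230638, 'rvec': array([ 1.97375143, -0.39239698,  0.23686813]), 'tvec': array([-0.48284943,  0.13053044,  1.44408072])}
side piece_140_centre [ 0.424 -0.352  0.004] 0.77
side piece_120_centre [ 0.438 -0.124  0.012] 0.92
s
[... 664 characters left out ...]
.02740407,  0.39010058])}
{'t': 0.9, 'q': array([ 1.22557739e+00,  1.30383103e-01,  1.48822711e+00, -4.17020360e-05,
        1.52300815e+00, -8.54072650e-02]), 'dq': array([-0.00049618,  0.00015355, -0.00062892,  0.00160844,  0.00087997,
        0.00116439]), 'joint_torque': array([-5.97652615e-04, -5.59778917e+01, -4.92041230e+01,  7.68598379e-02,
        2.28306960e-02,  5.23400911e-05]), 'tool_pos': array([0.15413327, 0.57985321, 0.21863042]), 'orientation': array([ 4.06956674e-01,  3.11508740e+00, -5.34304390e-05]), 'force': array([-0.09340238, -0.00561444,  0.8461724 ]), 'wrist_torque': array([-0.02598243, -0.00227163,  0.0119726 ]), 'gripper_force': 0.0, 'opening': 0.09276705537588403}
```

View pics/scene0.png

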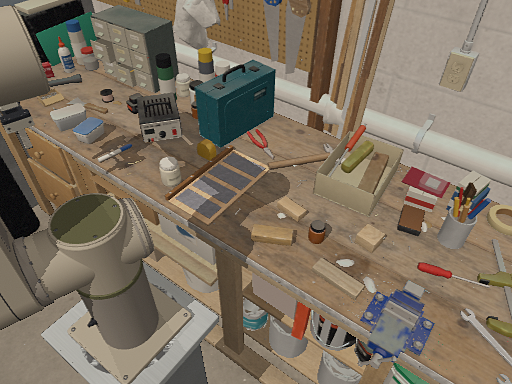

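View pics/side0.png

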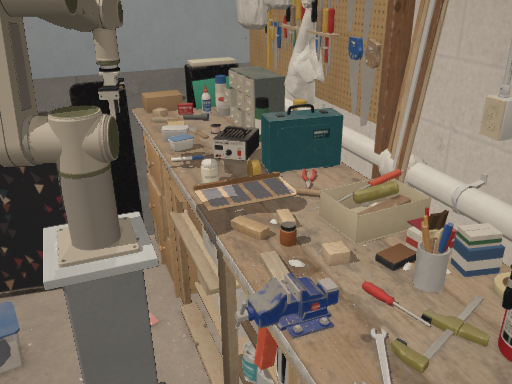

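```bash
cat >> h.py <<'E'
T={"140":.019,"120":.030,"90":.025,"60":.038}; L={"140":(.14,.045),"120":(.12,.045),"90":(.09,.04),"60":(.06,.06)}
from scipy.optimize import minimize
def fit(n,k,base=0.,x0=None,mask=None):
    "fit box silhouette hull to mask: returns x,y,theta(length dir)"
    c=cal(n);K,R,t=c
    if mask is None:
        rs=robot.regions_of(n,f"piece_{k}_centre"); mask=rs[0]["pixels"]
    m=mask.astype(np.uint8)
    cnt=max(cv2.findContours(m,cv2.RETR_EXTERNAL,cv2.CHAIN_APPROX_NONE)[0],key=cv2.contourArea)
    m=cv2.drawContours(np.zeros_like(m),[cnt],-1,1,-1); h=T[k]; l,w=L[k]
    def hull(p):
        a=p[2];u=np.array([np.cos(a),np.sin(a),0]);v=np.array([-u[1],u[0],0])
        P=np.array([[p[0],p[1],base+zz]+i*u*l/2+j*v*w/2 for zz in(0,h) for i in(-1,1) for j in(-1,1)])
        q=(K@(R@P.T+t[:,None])).T; q=q[:,:2]/q[:,2:]
        return cv2.convexHull(q.astype(np.float32))
    def cost(p):
        s=16; I=np.zeros((384,512),np.uint8)
        cv2.fillConvexPoly(I,np.round(hull(p)*s).astype(np.int32),255,cv2.LINE_AA,4)
        return np.abs(I/255.-m).sum()
    M=cv2.moments(cnt); g=toplane(n,(M["m10"]/M["m00"],M["m01"]/M["m00"]),base+h*.6,c)[0]
    best=None
    for a in np.arange(0,np.pi,np.pi/8):
        r=minimize(cost,[g[0],g[1],a],method="Nelder-Mead",options=dict(initial_simplex=np.array([[g[0],g[1],a],[g[0]+.008,g[1],a],[g[0],g[1]+.008,a],[g[0],g[1],a+.2]]),xatol=1e-4,fatol=.3))
        if best is None or r.fun<best.fun: best=r
    return np.r_[best.x[:2],np.degrees(best.x[2])%180],best.fun/m.sum()
E
python3 - <<'E'
from h import *
for n in("scene","side"):
    robot.read_camera(n)
    for k in T: print(n,k,*[np.round(v,4) for v in fit(n,k)])
E
```

```text
scene 140 [ 0.4272 -0.345  84.2165] 0.1298
scene 120 [  0.4428  -0.1198 118.5166] 0.2002
scene 90 [ 0.5696 -0.1046 74.0988] 0.2675
scene 60 [  0.6017  -0.3595 171.9735] 0.0654
side 140 [ 0.4265 -0.3302 81.755 ] 0.4148
side 120 [ 0.5768 -0.0731 68.9088] 1.0407
side 90 [ 0.5738 -0.0824 74.9622] 0.7843
side 60 [  0.5981  -0.3591 168.5291] 0.105
```

Scene view: the rack is at about (220,185). The tape (207,150) stands by its far end and the jar (168,170) by its near end, so the 140 piece goes on bed_4. The pieces are at (273,232), (292,208), (370,237) and (338,277), with a brown jar at (317,232). The side view agrees, and also shows the vise beside the 140 piece.

Call:
play_rows:
  increments: "-411 -356 -111 75 -1;-411 -356 -111 75 -1;-411 -356 -111 75 -1;-411 -356 -111 75 -1;-411 -356 -111 75 -1;-411 -356 -111 75 -1;-411 -356 -111 75 -1;-411 -356 -111 75 -1;-411 -356 -111 75 -1;-411 -356 -111 75 -1;-411 -356 -111 75 -1;-411 -356 -111 75 -1;-411 -356 -111 75 -1;-411 -356 -111 75 -1;-411 -356 -111 75 -1;-411 -356 -111 75 -1"

```text
t: 3.0
tool_pos: [0.4592, 0.1315, 0.3294]
orientation: [-2.216, -2.226, 0.0]
force: [0.1, -0.4, -0.0]
opening: 0.0928
gripper_force: 0.0
```

```bash
cat >> h.py <<'E'
def to(x,y,z,ang):
    "tool-frame shift (mm, deg) to world TCP x,y,z with tool-y at world angle ang (mod 180)"
    s=robot.read_state(); R=cv2.Rodrigues(np.array(s["orientation"]))[0]
    d=R.T@(np.array([x,y,z])-s["tool_pos"])*1000
    a=np.degrees(np.arctan2(R[1,1],R[0,1])); q6=np.degrees(s["q"][5])
    yaw=(a-ang+90)%180-90
    print("to",np.round(d,1),"yaw",round(yaw,1),"q6now",round(q6),"ang",round(a,1),"t",s["t"])
E
python3 - <<'E'
from h import *
cv2.imwrite("pics/w1.png",robot.read_camera("wrist"))
s=robot.read_state();print(s["tool_pos"],s["q"],s["t"])
K,R,t=cal("wrist");print("cam",-R.T@t,R)
for r in robot.landmark_of("wrist","bed_1")[:4]: print(np.round(r["centre"],4),r["conf"])
for r in robot.regions_of("wrist","bed_1")[:4]:
    c=max(cv2.findContours(r["pixels"].astype(np.uint8),0,1)[0],key=cv2.contourArea)
    b=cv2.boxPoints(cv2.minAreaRect(c));p=toplane("wrist",b,.009)[:,:2]
    e=[p[1]-p[0],p[2]-p[1]];e=max(e,key=np.linalg.norm)
    print("bed",p.mean(0).round(4),np.linalg.norm(p[1]-p[0]).round(3),np.linalg.norm(p[2]-p[1]).round(3),np.degrees(np.arctan2(e[1],e[0]))%180, r["conf"])
to(.50,-.2,.36,0)
E
```

```text
[0.4592695  0.13135713 0.32947115] [ 1.71081508e-01 -2.21419800e-01  1.62972450e+00  1.33394746e-04
  1.73352049e+00  1.66964812e-01] 3.05
cam [0.45824619 0.1967887  0.49653265] [[ 9.99991128e-01  4.21209294e-03 -3.94059194e-05]
 [ 4.10110785e-03 -9.71421944e-01  2.37323804e-01]
 [ 9.61350142e-04 -2.37321860e-01 -9.71430600e-01]]
[0.4908 0.1479 0.0073] 0.84
[0.4083 0.1489 0.0068] 0.67
[0.5721 0.1527 0.0054] 0.58
bed [0.4901 0.1505] 0.151 0.06 87.58888001615911 0.88
bed [0.6506 0.1498] 0.151 0.06 88.80291660570437 0.64
bed [0.5717 0.1502] 0.15 0.059 89.95084165776635 0.62
bed [0.4088 0.1504] 0.063 0.149 89.7190246831519 0.61
to [-331.1   39.4  -30.4] yaw 0.2 q6now 10 ang 0.2 t 3.15
```

View pics/w1.png

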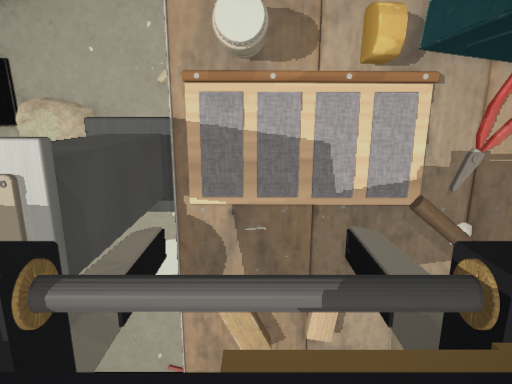

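Wrist view: all four beds show at (222,145), (278,145), (336,145) and (393,145), nearly square to the image. The tape is at (383,32) and the jar at (240,22). The beds come out at x≈.41/.49/.57/.65, y≈.150, with yaw about -0.5°.

Call:
play_rows:
  increments: "-421 39 -50 0 -1;-421 39 -50 0 -1;-421 39 -50 0 -1;-421 39 -50 0 -1;-421 39 -50 0 -1;-421 39 -50 0 -1;-421 39 -50 0 -1;-421 39 -50 0 -1;-421 39 -50 0 -1;-421 39 -50 0 -1;-421 39 -50 0 -1;-421 39 -50 0 -1"

```text
t: 4.35
tool_pos: [0.4999, -0.2894, 0.3796]
orientation: [-2.218, -2.225, -0.001]
force: [0.5, -0.4, -0.4]
opening: 0.0932
gripper_force: 0.0
```

```bash
python3 - <<'E'
from h import *
cv2.imwrite("pics/w2.png",robot.read_camera("wrist"))
s=robot.read_state();print(s["tool_pos"],s["q"][5],s["t"])
for k in T:
    for r in robot.landmark_of("wrist",f"piece_{k}_centre")[:2]: print(k,np.round(r["centre"],4),r["conf"])
    try: print(k,*[np.round(v,4) for v in fit("wrist",k)])
    except Exception as e: print(k,e)
E
```

```text
[ 0.49996103 -0.28921156  0.37979317] -0.6170129316223687 4.4
140 [ 0.4215 -0.351   0.0119] 0.76
140 [ 0.4247 -0.3485 85.1201] 0.0583
120 [ 0.4355 -0.117   0.0137] 0.72
120 [  0.438   -0.1209 117.2397] 0.0365
90 [ 0.5717 -0.1058  0.0118] 0.7
90 [ 0.5664 -0.1064 81.7219] 0.0422
60 [ 0.6016 -0.3624  0.0176] 0.71
60 [ 0.5978 -0.3622 82.943 ] 0.0959
```

View pics/w2.png

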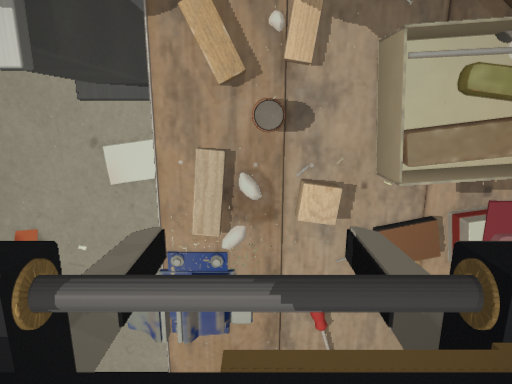

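Wrist view: the pieces are at 140 (208,192), 120 (212,38), 90 (303,28) and 60 (320,202). The brown jar is at (268,113) and the vise below the 140 at (200,300). The silhouette fits in this view are tight, so I'll grasp the 140.

Call:
play_rows:
  increments: "-59 -75.5 250 5 -1;-59 -75.5 250 5 -1;-59 -75.5 250 5 -1;-59 -75.5 250 5 -1;-59 -75.5 250 5 -1;-59 -75.5 250 5 -1;-59 -75.5 300 5 -1;-59 -75.5 330 5 -1;-59 -75.5 355 5 -1;-59 -75.5 370 5 -1;-59 -75.5 376.5 5 -1;-59 -75.5 376.5 5 -1;-59 -75.5 376.5 5 -1;-59 -75.5 376.5 5 1;-59 -75.5 376.5 5 1;-59 -75.5 376.5 5 1;-59 -75.5 376.5 5 1;-59 -75.5 376.5 5 1;-59 -75.5 376.5 5 1;-59 -75.5 376.5 5 1"
  force: 30

```text
t: 6.8
tool_pos: [0.4243, -0.3498, 0.0031]
orientation: [-2.314, -2.125, 0.0]
force: [-0.1, 0.6, 0.6]
opening: 0.0447
gripper_force: 30.0
```

```bash
python3 - <<'E'
from h import *
s=robot.read_state();print(s["tool_pos"],s["opening"],s["gripper_force"],s["force"],s["q"][5])
to(.65,.150,.10,-.5)
to(.65,.150,.0125,-.5)
E
```

```text
[ 0.42428552 -0.34978765  0.00310017] 0.044733995427146435 29.99934732913971 [-0.14081388  0.62297101  0.5929212 ] -0.6974174701938123
to [517.2 182.3 -96.9] yaw -4.4 q6now -40 ang -4.9 t 6.8
to [517.2 182.3  -9.4] yaw -4.4 q6now -40 ang -4.9 t 6.8
```

Call:
play_rows:
  increments: "0 0 -30 0 1;0 0 -70 0 1;0 0 -117 0 1;516 182 -117 -4.4 1;516 182 -117 -4.4 1;516 182 -117 -4.4 1;516 182 -117 -4.4 1;516 182 -117 -4.4 1;516 182 -117 -4.4 1;516 182 -117 -4.4 1;516 182 -117 -4.4 1;516 182 -117 -4.4 1;516 182 -117 -4.4 1;516 182 -117 -4.4 1;516 182 -117 -4.4 1;516 182 -117 -4.4 1;516 182 -117 -4.4 1;516 182 -117 -4.4 1;516 182 -80 -4.4 1;516 182 -50 -4.4 1"

```text
t: 8.8
tool_pos: [0.6504, 0.1474, 0.0536]
orientation: [2.232, 2.209, 0.003]
force: [-0.1, 1.1, -0.8]
opening: 0.0448
gripper_force: 30.0
```

```bash
python3 - <<'E'
from h import *
s=robot.read_state();print(s["tool_pos"],s["opening"],s["gripper_force"],s["force"])
cv2.imwrite("pics/w3.png",robot.read_camera("wrist"))
print(fit("wrist","140",base=s["tool_pos"][2]-.003))
to(.65,.150,.0125,-.5)
E
```

```text
[0.65044565 0.14741945 0.05362508] 0.04483066022483474 29.999283850193024 [-0.09482028  1.11695666 -0.80411491]
(array([ 0.64492765,  0.14740585, 89.33520104]), np.float64(0.6457558329051541))
to [ 3.3  4.8 35.3] yaw -0.1 q6now 9 ang -0.6 t 8.9
```

View pics/w3.png

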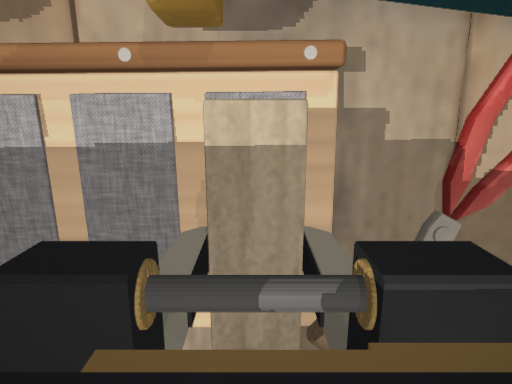

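```bash
python3 - <<'E'
from h import *
for i in range(2):
    s=robot.read_state();print(s["t"],s["tool_pos"],s["dq"].round(3),s["orientation"],s["q"])
    K,R,t=cal("wrist");print(-R.T@t)
    im=robot.read_camera("wrist")
K,R,t=cal("wrist");P=toplane("wrist",[(207,92),(307,92)],.009);print("felt far end",P)
z=s["tool_pos"][2]-.003+.019
print("piece far end",toplane("wrist",[(204,99),(307,99)],z))
to(.65,.150,.0125,-.5)
E
```

```text
8.9 [0.64546375 0.14683287 0.04784506] [ 0.005 -0.038 -0.057  0.001  0.058  0.001] [-2.22900753 -2.20641512  0.0114418 ] [ 1.46323144e-01  4.34039911e-01  1.44715949e+00 -1.27145630e-04
  1.26935997e+00  1.56548616e-01]
[0.64680407 0.21250503 0.2147881 ]
8.95 [0.64717903 0.14727466 0.0507685 ] [ 0.005 -0.038 -0.063  0.002  0.015  0.001] [-2.23020906 -2.20812431  0.00709447] [ 1.46606626e-01  4.31985125e-01  1.44407466e+00 -1.28779280e-04
  1.27105325e+00  1.56596731e-01]
[0.64794363 0.21286853 0.21774056]
felt far end [[0.62048081 0.2252247  0.009     ]
 [0.67951993 0.2246516  0.009     ]]
piece far end [[0.62690076 0.21907426 0.0667685 ]
 [0.67129057 0.21864437 0.0667685 ]]
to [ 2.3  1.  40.7] yaw -0.1 q6now 9 ang -0.6 t 9.0
```

Call:
play_rows:
  increments: "2 1 10 0 1;2 1 20 0 1;2 1 30 0 1;2 1 36 0 1;2 1 40 0 1;2 1 40.5 0 1;2 1 40.5 0 1;2 1 40.5 0 1;2 1 40.5 0 1;2 1 40.5 0 1"

```text
t: 10.0
tool_pos: [0.6507, 0.1508, 0.0128]
orientation: [2.231, 2.212, 0.0]
force: [0.5, -0.0, -0.2]
opening: 0.0448
gripper_force: 30.0
```

```bash
python3 - <<'E'
from h import *
for i in range(2):
    s=robot.read_state();print(s["t"],s["tool_pos"],s["force"],s["dq"].round(3))
    im=robot.read_camera("wrist")
cv2.imwrite("pics/w4.png",im)
E
```

```text
10.0 [0.65073234 0.15080598 0.01276122] [ 0.54650869 -0.0306902  -0.22923921] [-0.     0.002  0.002  0.    -0.001  0.   ]
10.05 [0.65069497 0.15080069 0.0127347 ] [ 0.0985085   0.57627632 -0.84342428] [ 0.001 -0.     0.004 -0.001 -0.001 -0.   ]
```

View pics/w4.png

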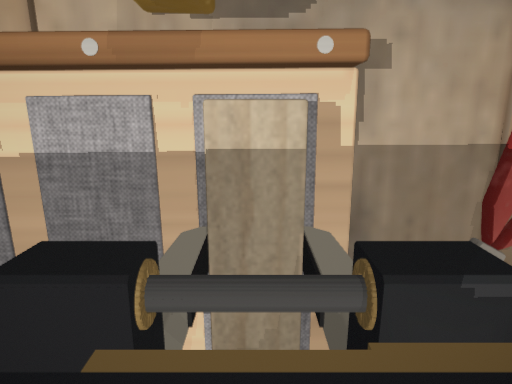

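The 140 lies on bed_4, (205–307, from row 99) against felt (197–317, from row 95), about 1 mm too far toward the rail. I'll nudge it back, release it and go for the 120.

Call:
play_rows:
  increments: "-1.4 0 0 0 1;-1.4 0 0.5 0 1;-1.4 0 0.5 0 1;-1.4 0 0.5 0 -0.4;-1.4 0 0.5 0 -0.4;-1.4 0 0.5 0 -0.4;-1.4 0 -40 0 -0.4;-1.4 0 -90 0 -1;-272 -210 -110 -27.7 -1;-272 -210 -110 -27.7 -1;-272 -210 -110 -27.7 -1;-272 -210 -110 -27.7 -1;-272 -210 -110 -27.7 -1;-272 -210 -110 -27.7 -1;-272 -210 -110 -27.7 -1;-272 -210 -110 -27.7 -1;-272 -210 -110 -27.7 -1;-272 -210 -110 -27.7 -1;-272 -210 -110 -27.7 -1;-272 -210 -110 -27.7 -1"

```text
t: 12.1
tool_pos: [0.4388, -0.1185, 0.1225]
orientation: [-1.634, -2.683, -0.0]
force: [-0.2, -0.7, 0.5]
opening: 0.0929
gripper_force: 0.0
```

```bash
python3 - <<'E'
from h import *
s=robot.read_state();print(s["tool_pos"],s["dq"].round(3))
cv2.imwrite("pics/w5.png",robot.read_camera("wrist"))
print(fit("wrist","120"))
robot.read_camera("scene");print(fit("scene","140",base=.009))
to(.438,-.121,.006,27.2)
E
```

```text
[ 0.43879582 -0.11848016  0.12245546] [-0.004 -0.001  0.003 -0.002  0.    -0.001]
(array([  0.43823478,  -0.12187592, 117.36714725]), np.float64(0.05031820149384319))
(array([ 0.65474287,  0.15295349, 86.21404415]), np.float64(0.217046818727491))
to [ -1.6  -1.4 116.5] yaw 0.1 q6now -49 ang 27.3 t 12.3
```

View pics/w5.png

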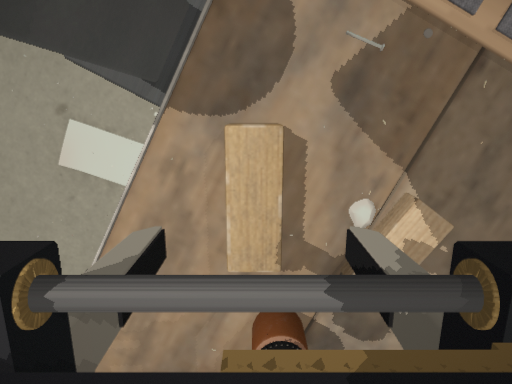

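The 120 is fully visible at (253,198), aligned with the tool.

Call:
play_rows:
  increments: "-2.1 -1.6 40 0 -1;-2.1 -1.6 75 0 -1;-2.1 -1.6 100 0 -1;-2.1 -1.6 112 0 -1;-2.1 -1.6 116.5 0 -1;-2.1 -1.6 116.5 0 -1;-2.1 -1.6 116.5 0 -1;-2.1 -1.6 116.5 0 1;-2.1 -1.6 116.5 0 1;-2.1 -1.6 116.5 0 1;-2.1 -1.6 116.5 0 1;-2.1 -1.6 116.5 0 1;-2.1 -1.6 116.5 0 1;-2.1 -1.6 116.5 0 1"

```text
t: 13.7
tool_pos: [0.4379, -0.122, 0.0061]
orientation: [-1.636, -2.682, -0.0]
force: [0.8, 0.7, 0.1]
opening: 0.0449
gripper_force: 30.0
```

```bash
python3 - <<'E'
from h import *
s=robot.read_state();print(s["tool_pos"],s["opening"],s["gripper_force"])
to(.57,.151,.10,-.5)
E
```

```text
[ 0.43786512 -0.12200756  0.00613968] 0.0449415630073005 30.000048279762268
to [182.4 242.4 -93.9] yaw 27.7 q6now -49 ang 27.2 t 13.7
```

Call:
play_rows:
  increments: "0 0 -40 0 1;0 0 -80 0 1;182 242 -94 27.7 1;182 242 -94 27.7 1;182 242 -94 27.7 1;182 242 -94 27.7 1;182 242 -94 27.7 1;182 242 -94 27.7 1;182 242 -94 27.7 1;182 242 -94 27.7 1;182 242 -94 27.7 1;182 242 -94 27.7 1;182 242 -70 27.7 1;182 242 -45 27.7 1;182 242 -25 27.7 1;182 242 -14 27.7 1;182 242 -12 27.7 1;182 242 -12 27.7 1;182 242 -12 27.7 1;182 242 -12 27.7 1"

```text
t: 15.7
tool_pos: [0.5709, 0.1506, 0.0196]
orientation: [2.23, 2.211, 0.003]
force: [1.0, 0.8, -0.4]
opening: 0.0447
gripper_force: 30.0
```

```bash
cat >> h.py <<'E'
def look(name):
    s=robot.read_state();print(s["t"],s["tool_pos"].round(4),s["dq"].round(3),s["opening"])
    cv2.imwrite(f"pics/{name}.png",robot.read_camera("wrist"))
E
python3 - <<'E'
from h import *
look("w6")
to(.57,.151,.0155,-.5)
E
```

```text
15.7 [0.5709 0.1506 0.0196] [ 0.002  0.003  0.003  0.001 -0.002 -0.001] 0.044715917737594785
to [ 0.3 -0.8  3.9] yaw 0.0 q6now 10 ang -0.5 t 15.75
```

View pics/w6.png

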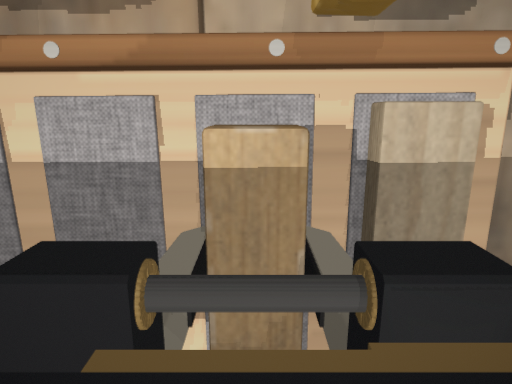

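The 120 is centred over bed_3: felt 196–313, piece 205–307. I'll lower it, release it and move over the 90.

Call:
play_rows:
  increments: "0.2 -0.8 2 0 1;0.2 -0.8 4.1 0 1;0.2 -0.8 4.3 0 1;0.2 -0.8 4.3 0 1;0.2 -0.8 4.3 0 -0.3;0.2 -0.8 4.3 0 -0.3;0.2 -0.8 4.3 0 -0.3;0.2 -0.8 -30 0 -0.3;0.2 -0.8 -70 0 -0.3;-257 -1.5 -105 7.8 -1;-257 -1.5 -105 7.8 -1;-257 -1.5 -105 7.8 -1;-257 -1.5 -105 7.8 -1;-257 -1.5 -105 7.8 -1;-257 -1.5 -105 7.8 -1;-257 -1.5 -105 7.8 -1;-257 -1.5 -105 7.8 -1;-257 -1.5 -105 7.8 -1;-257 -1.5 -105 7.8 -1"

```text
t: 17.65
tool_pos: [0.5661, -0.1048, 0.1227]
orientation: [-2.373, -2.057, 0.0]
force: [0.1, 0.5, -0.2]
opening: 0.0929
gripper_force: 0.0
```

```bash
python3 - <<'E'
from h import *
look("w7")
r=fit("wrist","90");print(r)
to(r[0][0],r[0][1],.005,r[0][2]-90)
E
```

```text
17.65 [ 0.5661 -0.1048  0.1227] [-0.004 -0.002 -0.002 -0.002  0.001 -0.002] 0.0929187412811102
(array([ 0.56563817, -0.10793521, 80.87859075]), np.float64(0.052876581775824646))
to [-2.800e+00 -1.000e-01  1.179e+02] yaw 0.9 q6now -7 ang -8.2 t 17.75
```

Call:
play_rows:
  increments: "-2.8 0 40 0.9 -1;-2.8 0 75 0.9 -1;-2.8 0 100 0.9 -1;-2.8 0 112 0.9 -1;-2.8 0 117.5 0.9 -1;-2.8 0 117.5 0.9 -1;-2.8 0 117.5 0.9 -1;-2.8 0 117.5 0.9 1;-2.8 0 117.5 0.9 1;-2.8 0 117.5 0.9 1;-2.8 0 117.5 0.9 1;-2.8 0 117.5 0.9 1;-2.8 0 117.5 0.9 1;-2.8 0 117.5 0.9 1"

```text
t: 19.15
tool_pos: [0.5657, -0.1092, 0.0056]
orientation: [-2.392, -2.036, 0.0]
force: [-0.7, 1.4, -0.4]
opening: 0.0415
gripper_force: 0.0
```

```bash
python3 - <<'E'
from h import *
s=robot.read_state();print(s["tool_pos"],s["opening"],s["gripper_force"])
to(.49,.151,.10,-.5)
E
```

```text
[ 0.56571859 -0.10924101  0.00558127] 0.041514396032954266 0.0
to [ 244.8 -116.3  -94.4] yaw -8.7 q6now -7 ang -9.2 t 19.15
```

Call:
play_rows:
  increments: "0 0 0 0 1;0 0 0 0 1;0 0 0 0 1;0 0 -40 0 1;0 0 -80 0 1;244 -116 -94 -8.7 1;244 -116 -94 -8.7 1;244 -116 -94 -8.7 1;244 -116 -94 -8.7 1;244 -116 -94 -8.7 1;244 -116 -94 -8.7 1;244 -116 -94 -8.7 1;244 -116 -94 -8.7 1;244 -116 -70 -8.7 1;244 -116 -45 -8.7 1;244 -116 -25 -8.7 1;244 -116 -15 -8.7 1;244 -116 -13 -8.7 1;244 -116 -13 -8.7 1;244 -116 -13 -8.7 1"

```text
t: 21.15
tool_pos: [0.4913, 0.15, 0.0198]
orientation: [2.231, 2.211, 0.002]
force: [-0.5, -0.4, -0.2]
opening: 0.0399
gripper_force: 30.0
```

```bash
python3 - <<'E'
from h import *
look("w8")
to(.49,.150,.0145,-.5)
E
```

```text
21.15 [0.4913 0.15   0.0198] [ 0.006 -0.006 -0.002  0.    -0.004 -0.   ] 0.039857788040042724
to [-0.2 -1.4  5.4] yaw -0.0 q6now 12 ang -0.5 t 21.2
```

View pics/w8.png

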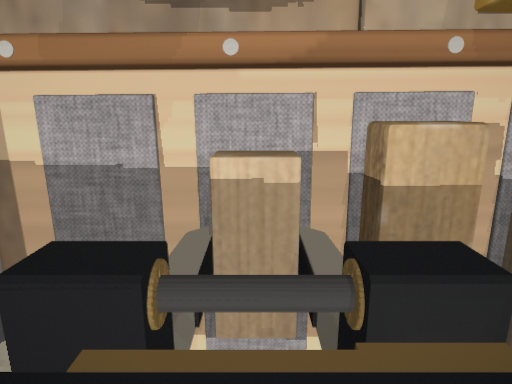

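The 90 is centred over bed_2: felt 195–313, piece 210–300. I'll release it and move to the 60, turned so the body keeps clear of the grey bin.

Call:
play_rows:
  increments: "-0.2 -1.2 3 0 1;-0.2 -1.2 5 0 1;-0.2 -1.2 5.4 0 1;-0.2 -1.2 5.4 0 1;-0.2 -1.2 5.4 0 -0.3;-0.2 -1.2 5.4 0 -0.3;-0.2 -1.2 5.4 0 -0.3;-0.2 -1.2 -30 0 -0.3;-0.2 -1.2 -75 0 -0.3;-0.2 -1.2 -125 0 -1;-511 112 -125 -83.5 -1;-511 112 -125 -83.5 -1;-511 112 -125 -83.5 -1;-511 112 -125 -83.5 -1;-511 112 -125 -83.5 -1;-511 112 -125 -83.5 -1;-511 112 -125 -83.5 -1;-511 112 -125 -83.5 -1;-511 112 -125 -83.5 -1;-511 112 -125 -83.5 -1"

```text
t: 23.2
tool_pos: [0.5873, -0.3136, 0.1433]
orientation: [-0.247, -3.132, -0.0]
force: [1.2, 0.8, 1.5]
opening: 0.093
gripper_force: 0.0
```

Call:
play_rows:
  increments: "0 0 0 0 -1;0 0 0 0 -1;0 0 0 0 -1"

```text
t: 23.5
tool_pos: [0.5872, -0.3106, 0.1433]
orientation: [-0.258, -3.13, -0.001]
force: [-0.6, -0.6, -0.3]
opening: 0.0932
gripper_force: 0.0
```

```bash
python3 - <<'E'
from h import *
look("w9")
r=fit("wrist","60");print(r)
a=r[0][2]%90
to(.5978,-.3622,.010,83);to(r[0][0],r[0][1],.010,a)
E
```

```text
23.5 [ 0.5872 -0.3106  0.1433] [ 0.017 -0.021  0.01  -0.002 -0.002 -0.006] 0.09315893626638058
(array([ 0.59849269, -0.3599905 , 82.1970822 ]), np.float64(0.044872511086742124))
to [-18.6 -49.7 133.9] yaw -2.3 q6now -113 ang 80.7 t 23.6
to [-18.9 -47.4 133.9] yaw -1.5 q6now -113 ang 80.7 t 23.6
```

View pics/w9.png

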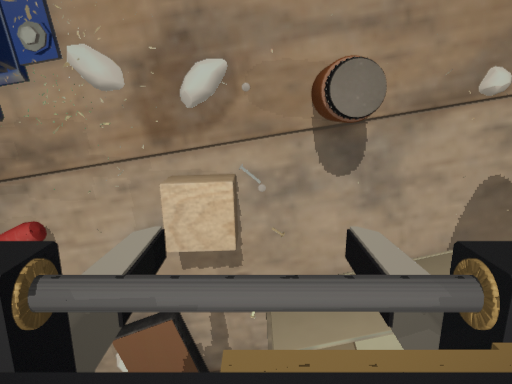

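The 60 is at (199,213), with the brown jar at (350,88) and the bin corner at lower right, clear of the fingers.

Call:
play_rows:
  increments: "-18.8 -48 20 -1.6 -1;-18.8 -48 40 -1.6 -1;-18.8 -48 60 -1.6 -1;-18.8 -48 80 -1.6 -1;-18.8 -48 100 -1.6 -1;-18.8 -48 120 -1.6 -1;-18.8 -48 130 -1.6 -1;-18.8 -48 133.5 -1.6 -1;-18.8 -48 133.5 -1.6 -1;-18.8 -48 133.5 -1.6 -1;-18.8 -48 133.5 -1.6 1;-18.8 -48 133.5 -1.6 1;-18.8 -48 133.5 -1.6 1;-18.8 -48 133.5 -1.6 1;-18.8 -48 133.5 -1.6 1;-18.8 -48 133.5 -1.6 1;-18.8 -48 133.5 -1.6 1;-18.8 -48 133.5 -1.6 1"

```text
t: 25.4
tool_pos: [0.5982, -0.3619, 0.0103]
orientation: [0.212, 3.134, 0.0]
force: [-0.4, 0.2, 2.0]
opening: 0.0597
gripper_force: 30.0
```

```bash
python3 - <<'E'
from h import *
s=robot.read_state();print(s["tool_pos"],s["opening"],s["gripper_force"])
to(.41,.151,.15,89.5)
E
```

```text
[ 0.59815812 -0.36192194  0.01025647] 0.05971421392502156 30.00033974647522
to [ 255.6  482.9 -139.7] yaw -7.2 q6now -118 ang 82.3 t 25.4
```

Call:
play_rows:
  increments: "0 0 -40 0 1;0 0 -90 0 1;0 0 -130 0 1;255.5 483 -130 -7.2 1;255.5 483 -130 -7.2 1;255.5 483 -130 -7.2 1;255.5 483 -130 -7.2 1;255.5 483 -130 -7.2 1;255.5 483 -130 -7.2 1;255.5 483 -130 -7.2 1;255.5 483 -130 -7.2 1;255.5 483 -130 -7.2 1;255.5 483 -130 -7.2 1;255.5 483 -130 -7.2 1;255.5 483 -130 -7.2 1;255.5 483 -130 -7.2 1;255.5 483 -130 -7.2 1;255.5 483 -130 -7.2 1;255.5 483 -100 -7.2 1;255.5 483 -70 -7.2 1"

```text
t: 27.4
tool_pos: [0.4119, 0.15, 0.0805]
orientation: [0.019, 3.138, 0.001]
force: [0.3, 0.8, -2.3]
opening: 0.0599
gripper_force: 30.0
```

Call:
play_rows:
  increments: "0 0 25 0 1;0 0 40 0 1;0 0 50 0 1;0 0 55 0 1;0 0 55 0 1;0 0 55 0 1"

```text
t: 28.0
tool_pos: [0.4109, 0.151, 0.026]
orientation: [0.016, 3.14, 0.0]
force: [-0.3, 0.3, 0.0]
opening: 0.0599
gripper_force: 30.0
```

```bash
python3 - <<'E'
from h import *
look("w10")
to(.41,.151,.0193,89.5)
E
```

```text
28.0 [0.4109 0.151  0.026 ] [ 0.007 -0.008 -0.004 -0.     0.001  0.001] 0.05985094098256603
to [ 1.  -0.1  6.9] yaw -0.1 q6now -76 ang 89.4 t 28.05
```

View pics/w10.png

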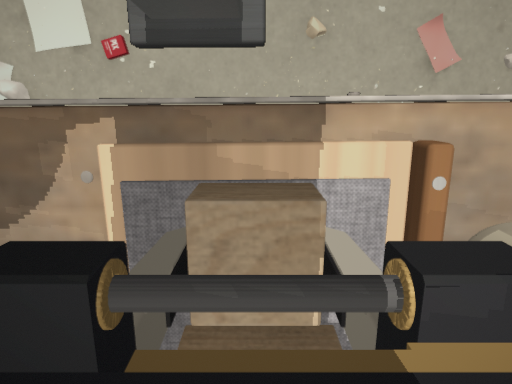

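```bash
python3 - <<'E'
from h import *
print(toplane("wrist",[(150,180),(380,180)],.009),toplane("wrist",[(190,185),(322,185)],.0537))
E
```

```text
[[0.38021477 0.09399123 0.009     ]
 [0.38146456 0.21969825 0.009     ]] [[0.37382834 0.12444347 0.0537    ]
 [0.374374   0.1792618  0.0537    ]]
```

Over bed_1 the 60 is centred: felt 122–391, piece 188–322, and its near edge is within about 1 mm. I'll lower it, release it and retreat to an overview.

Call:
play_rows:
  increments: "0.6 0 3 0 1;0.6 0 6 0 1;0.6 0 7 0 1;0.6 0 7 0 1;0.6 0 7 0 -0.5;0.6 0 7 0 -0.5;0.6 0 7 0 -0.5;0.6 0 -30 0 -0.5;0.6 0 -80 0 -0.5;-100 -30 -130 89.5 -1;-100 -30 -180 89.5 -1;-100 -30 -230 89.5 -1;-100 -30 -280 89.5 -1;-100 -30 -280 89.5 -1;-100 -30 -280 89.5 -1;-100 -30 -280 89.5 -1;-100 -30 -280 89.5 -1;-100 -30 -280 89.5 -1;-100 -30 -280 89.5 -1;-100 -30 -280 89.5 -1"

```text
t: 30.05
tool_pos: [0.5097, 0.1201, 0.3048]
orientation: [-2.229, -2.214, 0.001]
force: [0.4, -0.6, -0.5]
opening: 0.0932
gripper_force: 0.0
```

Call:
play_rows:
  increments: "0 0 0 0 -1;0 0 0 0 -1;0 0 0 0 -1;0 0 0 0 -1"

```text
t: 30.45
tool_pos: [0.5098, 0.1201, 0.3051]
orientation: [-2.221, -2.222, 0.0]
force: [-0.1, -0.3, -0.2]
opening: 0.0929
gripper_force: 0.0
```

```bash
python3 - <<'E'
from h import *
look("w11")
for k in T:
    try: print(k,*[np.round(v,4) for v in fit("wrist",k,base=.009)])
    except Exception as e: print(k,e)
for r in robot.regions_of("wrist","tape_measure")[:1]+robot.landmark_of("wrist","tape_measure")[:1]: print(r["conf"],r.get("centre"))
E
```

```text
30.45 [0.5098 0.1201 0.3051] [-0.    -0.001 -0.002 -0.001 -0.001  0.006] 0.09285300579177011
140 [ 0.6502  0.1509 89.6252] 0.058
120 [ 0.5688  0.1502 89.2593] 0.0627
90 [ 0.4893  0.1522 88.8015] 0.0641
60 [4.095000e-01 1.517000e-01 1.798242e+02] 0.0567
0.85 None
0.71 [0.6197, 0.2978, -0.0016]
```

View pics/w11.png

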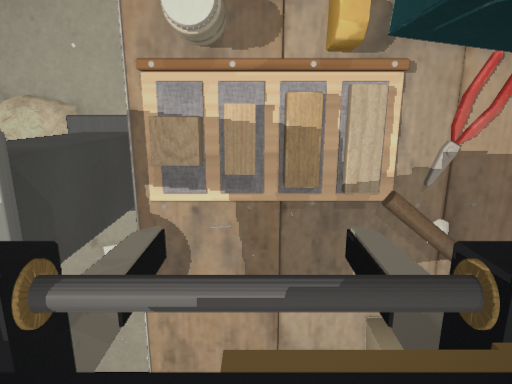

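All four pieces lie flat on their beds at (175,140), (240,140), (303,140) and (365,135), longest at the tape end, within about 2 mm of centre. The tape (349,22) has not moved, so I'm handing in.

```bash
python3 -c "
from plant import robot
print(robot.close_job())"
```

```text
the job is handed in; nothing more can be done
None
```

I put the four offcuts on the rack and handed the job in: 140 on bed_4 (the tape-measure end), 120 on bed_3, 90 on bed_2 and 60 on bed_1, each within about 2 mm of its bed's centre in the last wrist view, with the tape measure unmoved and about 31 s used; no verdict was shown.

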